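# Hold a chassis beam in the drilling jig

### The job

Load the bevelled wooden chassis beam into the drilling jig: flat on the base board, bevel on top and facing away from the fence, its back flush along the fence and its end up against the stop block. Then hold it there for drilling with one firm diagonal push of the fingertips (about 10 to 15 N), down and towards the fence at once, so that it bears on both fence and base board, and finish the program while still pushing. Leave the other things on the desk where they are.

Things in the scene. Friction and masses are not known exactly. Their poses are not given: they have to be found in the camera images.
- beam_mid (a point): Centre, half-way up, of the workpiece: a loose pale wood beam 120 mm long (its y), 45 wide (its x) and 40 high (z up), about 0.16 kg, lying flat on the desk (z = 0). Its upper long edge on the -x side is cut to a 45 degree bevel 15 mm wide and high, so the upright face there is only 25 mm high; the back (+x) face is 40 mm high. At the start the bevel faces the robot.
- beam: The same beam; origin at the centre of its underside, axes as for the centre point. Two dark 8 mm pilot holes are on its flat top, 8 mm to +x of its middle line and 45 mm either side of its centre.
- beam_bevel (a point): Middle of the beam's sloping bevel face, 15 mm to -x of the beam's centre and 32.5 mm above its underside; axes as the beam's. A push square to this face goes down and towards +x in equal parts.
- jig_corner (a point): Inner corner of the fixed jig, where fence, stop and base board meet, on top of the board (12 mm above the desk). Axes: x into the fence, y along the fence into the stop, z up. A beam fully home, turned like the jig (bevel to -x), has its centre at (-22.5, -60, +20) mm here. The board spans x -145 to +25 and y -180 to +40 mm.
- jig_base: The jig's lacquered plywood base board, 170 x 220 mm, 12 mm thick, slippery (friction about 0.2, as are fence and stop); origin on the desk under its centre, axes as the jig's. The jig stands anywhere in front of the robot, its fence on the far side, turned up to 0.3 rad.
- jig_fence: The fence, a wooden bar 25 mm thick along the whole far edge of the board, 40 mm high above the board (as high as the beam); the listed origin is the jig's (on the desk under the board's centre). Its inner face is 60 mm to +x of that origin. No finger fits behind a beam that is against it.
- jig_stop: The jig's stop block, aluminium, 60 mm (x) by 30 mm (y) and 40 mm high above the board, against the fence at its +y (left) end; the listed origin is that of the jig (on the desk under the board's centre). Its inner face is 70 mm to +y of that origin.
- offcut: Bystander: plain pale wood offcut 45 x 80 x 40 mm, without bevel; origin at the centre of its underside. Beam and offcut lie on the right-hand part of the desk, either one nearer the robot.
- wheel: Bystander: toy-car wheel lying flat, 66 mm across, 26 mm high, black tyre; origin at the centre of its underside.
- motor: Bystander: small gear motor lying, 64 x 23 x 19 mm; origin under its middle.
- battery_pack: Bystander: black battery holder with four cells, 58 x 62 x 20 mm; origin at the centre of its underside.
- mouse: Bystander: black computer mouse 100 x 58 x 32 mm; origin at the centre of its underside.
- board: Bystander: blue circuit board 68 x 53 mm, 14 mm high; origin at the centre of its underside.
- screwdriver: Bystander: screwdriver 160 mm long, lying at the right; origin under its middle.
Mind the look-alikes: they are no part of the job. Leave any red or turquoise look-alike of the beam alone.

How it is judged:
On the way, in this order (a step that is already met when the one before it is completed fails the run):
1. the beam is picked up clear of the desk (height (world z) of beam_mid above 0.045 m), for 0.1 s.
2. the beam lies flat on the jig's base board (x of beam_mid in the frame of jig_corner between -0.125 and -0.015 m and y of beam_mid in the frame of jig_corner between -0.17 and -0.05 m and z of beam_mid in the frame of jig_corner between 0.016 and 0.0225 m and angle between the z axis of beam_mid and the z axis of jig_corner, either way round below 0.05 rad and contact force between beam and jig_base above 0.3 N), for 0.2 s.
At the end, for the whole second after the job is handed in: The beam lies flat on the base board (0.05 rad), bevel away from the fence, back and end within 3 mm of fence and stop, parallel within 0.035 rad; pushed by the fingers (over 4 N), it bears on the fence with over 3 N and on the board with over 4.5 N, at rest, through the last second (x of beam_mid in the frame of jig_corner between -0.0255 and -0.0195 m and y of beam_mid in the frame of jig_corner between -0.0635 and -0.057 m and z of beam_mid in the frame of jig_corner between 0.017 and 0.022 m and x of beam_bevel in the frame of jig_corner between -0.042 and -0.033 m and angle between the z axis of beam_mid and the z axis of jig_corner, either way round below 0.05 rad and angle between beam_mid's own z axis and vertical below 0.05 rad and angle between the y axis of beam_mid and the y axis of jig_corner, either way round below 0.035 rad and contact force between beam and jig_fence above 3 N and contact force between beam and jig_base above 4.5 N and contact force between the fingers and beam above 4 N and linear speed of beam below 0.01 m/s); the arm keeps its last pose, push and grip.
It fails at once if the offcut is moved more than 3 cm (distance of offcut from where it was at the start of the episode above 0.03 m).
It fails at once if the wheel is moved more than 3 cm (distance of wheel from where it was at the start of the episode above 0.03 m).
It fails at once if another thing on the desk is moved more than 3 cm (distance of any of motor, battery_pack, mouse, board, screwdriver from where it was at the start of the episode above 0.03 m).
It also fails if it takes over 64 s, if anything falls off the work surface, if the arm or the gripper's body presses on something with over 40 N, if the wrist force passes 120 N, or if a joint passes its speed limit or range.

### The arm

A 6-joint arm with a two-finger parallel gripper is mounted at the origin on the work surface. World frame = base frame: x ahead of the robot, y to its left, z up, the work surface at z = 0. Lengths are in m, angles in rad, forces in N, time in s.
With the tool pointing down it reaches from about 0.275 to 1 m from the base axis. Payload 8.4 kg.
Tool frame: the origin (TCP) lies at the very end of the fingers, on their centre line; the grasp point (between the pads) lies 19 mm behind it (arm.tcp_to_grasp is the distance from the TCP to the grasp point, in m); y points along the fingers, x is the direction in which the jaws open and shut, and the axes are right-handed (so a half turn about y gives the same grasp; the last joint's range is limited). The gripper opens to 85 mm and grips with 20 to 120 N. Pads are 22 mm wide; open, the fingers measure 114 mm over their backs; the gripper's body (76 mm by 85 mm) begins 54 mm behind the grasp point. The pads swing forward as they close: fully open they stand 13 mm farther back than shut.
Start: joints at [1.312, 0.353, 1.633, -0, 1.155, -0.002], TCP at [0.159, 0.605, 0.231] pointing down, gripper open.
Joint ranges: [-2.63, 2.63], [-0.92, 2.1], [0.06, 2.66], [-1.3, 4.44], [0, 2.69], [-3.02, 3.02]. Speed limits (rad/s): [2.22, 2.22, 2.79, 3.14, 3.14, 3.14].

### API

Orientations are given as a unit quaternion [x, y, z, w].
In Python, from workcell import arm gives the robot as it stands. Calls block until the motion is done:
- arm.move_ptp(position, orientation): joint-space move of the TCP to a pose.
- arm.servo_line(position, frame=None, velocity=0.15): straight line of the TCP; frame=None keeps the orientation; velocity is the mean speed in m/s.
- arm.move_joints(angles): joint-space move.
- arm.command_gripper(opening, effort=None): finger opening in m; effort is the grip in N (None keeps the last); returns when the fingers have stopped.
- arm.wait(seconds).
- arm.ik(position, orientation): joint angles nearest the present ones, or None.
- arm.observe(): the state.
- arm.capture(name): name is "scene" or "side" or "wrist"; returns a dict with "frame" (420x560x3 uint8, red, green, blue), "fx", "fy", "cx", "cy" (pixels), "xyz" and "attitude" of the camera in the world. Camera axes: x right, y up, looking along -z (the intrinsics and any distortion apply to the point x, -y, -z); pixel columns grow to the right and rows downward; lengths in m; the calibration is good to about 2 mm. A picture is of the moment at which its call begins. There is no depth.
A pose or a line that the arm cannot do raises arm.MotionError and nothing moves.
- arm.sign_off(): hands the job in, once; it reports no verdict.
The state is a dict: "clock": time; "joint_pos": joint angles; "joint_vel": joint speeds; "joint_efforts": joint torques, N m; "tcp_pos": TCP position; "ee_rot": TCP orientation; "contact_force": force on the tool from outside, world axes, zero at the start; "ft_torque": the same for the moment, N m; "opening": finger opening in m.
Only numpy, scipy, OpenCV 4.12 (cv2) and the standard library are available. Lean on these libraries where they do the work, as an engineer would, in place of code of your own. Each camera call takes 0.05 s, during which the arm holds its last target. There are 200 camera calls.

## Working session

There is one attempt and no reset: what is moved stays moved. The work goes in short steps, each a Python script; the robot and the scene stay as the last script left them, time stands still between calls to the robot, and variables do not carry over. Pictures are saved under pics/ and viewed, about 8 in all and at most 12, crops included, and the job is handed in when it is done.

```bash
ls; mkdir -p pics; cat > h.py <<'E'
import numpy as np, cv2
from workcell import arm
from scipy.spatial.transform import Rotation as R
def shot(n,f):
    c=arm.capture(n); cv2.imwrite(f'pics/{f}.png',cv2.cvtColor(c['frame'],cv2.COLOR_RGB2BGR))
    np.save(f'pics/{f}.npy',c,allow_pickle=True); return c
def load(f): return np.load(f'pics/{f}.npy',allow_pickle=True).item()
def rot(c):
    a=np.array(c['attitude'],float); return R.from_quat(a).as_matrix() if a.size==4 else a.reshape(3,3)
def ray(c,uv):
    d=np.array([(uv[0]-c['cx'])/c['fx'],-(uv[1]-c['cy'])/c['fy'],-1.]); return np.array(c['xyz']),rot(c)@d
def onz(c,uv,z):
    o,d=ray(c,uv); return o+d*(z-o[2])/d[2]
def tri(c1,u1,c2,u2):
    o1,d1=ray(c1,u1);o2,d2=ray(c2,u2)
    s=np.linalg.lstsq(np.c_[d1,-d2],o2-o1,rcond=None)[0]
    p,q=o1+s[0]*d1,o2+s[1]*d2; return (p+q)/2,np.linalg.norm(p-q)
def proj(c,p):
    v=rot(c).T@(np.array(p)-c['xyz']); return c['cx']-c['fx']*v[0]/v[2],c['cy']+c['fy']*v[1]/v[2]
E
python3 - <<'E'
from h import *
for n in ("scene","side"):
    c=shot(n,n); print({k:v for k,v in c.items() if k!='frame'})
print(arm.observe())
a,b=load('scene')['frame'],load('side')['frame']
E
```

```text
pics
{'fx': 381.9088492767446, 'fy': 381.9088492767446, 'cx': 278.0156840169186, 'cy': 204.58804186080593, 'xyz': array([0.96060647, 0.19778395, 0.89927455]), 'attitude': array([0.15408297, 0.22711628, 0.81081348, 0.51697015])}
{'fx': 460.06241082891074, 'fy': 460.06241082891074, 'cx': 276.74799430924725, 'cy': 214.3547759009037, 'xyz': array([-0.36528156, -0.8466298 ,  1.0911579 ]), 'attitude': array([ 0.37443006, -0.15945289, -0.34711336,  0.84491965])}
{'clock': 0.1, 'joint_pos': array([ 1.31159083e+00,  3.53567409e-01,  1.63405267e+00,  2.02608079e-05,
        1.15521358e+00, -2.40255317e-03]), 'joint_vel': array([-0.00119303, -0.00193982,  0.00146809, -0.0002091 , -0.00287908,
        0.00031863]), 'joint_efforts': array([ 1.13988808e-03, -6.06355262e+01, -3.42818141e+01,  4.11803319e-05,
        4.02382298e-03, -2.51018236e-05]), 'tcp_pos': array([0.15862944, 0.60409268, 0.23064697]), 'ee_rot': array([ 0.56017199,  0.43150502, -0.43220914, -0.55964812]), 'contact_force': array([0.18155961, 0.72109892, 0.09533749]), 'ft_torque': array([-0.05036924,  0.00738312, -0.01958239]), 'opening': 0.0852576525568971}
```

View pics/scene.png

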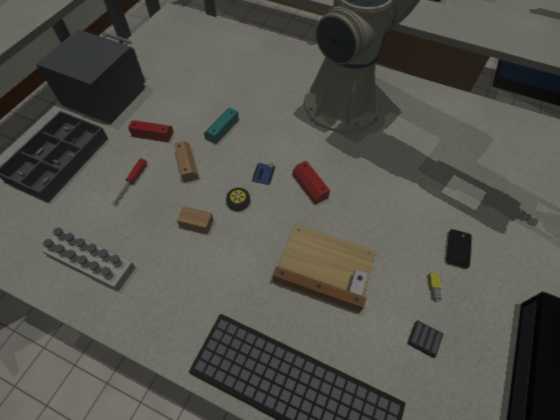

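View pics/side.png

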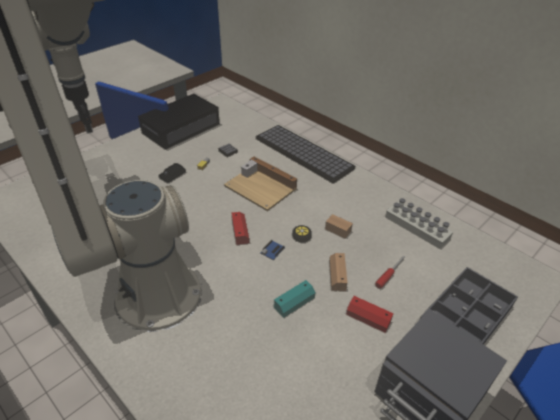

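The scene view shows the beam at about (186,161), the offcut at (195,220), the jig at (325,267) with its stop at (358,284), and the wheel at (237,199). In the side view the beam is at (339,271) and the jig at (262,186). There are also red and turquoise decoys.

```bash
python3 - <<'E'
from h import *
s,t=load('scene'),load('side')
print('beam',tri(s,(186,160),t,(339,270)), onz(s,(186,160),.03))
for n,p,z in [('beamend',(180,143),.04),('beamend2',(190,178),.04),('off',(195,218),.04),('jigRnear',(297,229),.012),('jigRfar',(274,280),.012),('jigLnear',(375,253),.012),('jigLfar',(363,306),.012),('wheel',(237,198),.02),('red',(311,180),.04),('pcb',(263,173),.01),('turq',(222,124),.04)]:
    print(n,onz(s,p,z))
# try wrist pictures over beam
q0=arm.observe()['ee_rot']; print(R.from_quat(q0).as_matrix())
b=onz(s,(186,160),.03)
Q=R.from_matrix(np.c_[[0,-1,0],[0,0,-1],[1,0,0]]); print(Q.as_quat())
c=arm.capture('wrist'); T=R.from_quat(q0).as_matrix()
print('cam in tool',T.T@(c['xyz']-arm.observe()['tcp_pos']),'look',T.T@rot(c)@[0,0,-1],'up',T.T@rot(c)@[0,1,0],c['fx'])
E
```

```text
beam (array([ 0.4364273 , -0.32492159,  0.0218601 ]), np.float64(0.0035163362725502507)) [ 0.44029861 -0.31862596  0.03      ]
beamend [ 0.39980339 -0.36214123  0.04      ]
beamend2 [ 0.49537686 -0.26923182  0.04      ]
off [ 0.59876188 -0.19055213  0.04      ]
jigRnear [0.50169458 0.05632214 0.012     ]
jigRfar [0.65491286 0.06102896 0.012     ]
jigLnear [0.48076095 0.26352962 0.012     ]
jigLfar [0.624379   0.27817844 0.012     ]
wheel [ 0.48742349 -0.12890041  0.02      ]
red [0.35869345 0.0353801  0.04      ]
pcb [ 0.37407806 -0.10514531  0.01      ]
turq [ 0.28092898 -0.28821496  0.04      ]
[[ 2.53997353e-01 -3.36003135e-04 -9.67204855e-01]
 [ 9.67204117e-01 -1.19479991e-03  2.53997575e-01]
 [-1.24096026e-03 -9.99999230e-01  2.15075992e-05]]
[ 0.5 -0.5  0.5 -0.5]
cam in tool [-1.10788234e-04 -1.42520141e-01  6.82334816e-02] look [-0.00118805  0.9639783  -0.26597825] up [3.84208222e-04 2.65978862e-01 9.63978785e-01] 348.2595697567848
```

```bash
cat >> h.py <<'E'
def down(a):  # tool down, tool z pointing back along azimuth a, jaws (x) across
    return R.from_matrix(np.c_[[-np.sin(a),np.cos(a),0],[0,0,-1],[-np.cos(a),-np.sin(a),0]]).as_quat()
E
python3 - <<'E'
from h import *
for n,p in [('j1',(.52,.13)),('j2',(.50,.20)),('b1',(.40,-.26)),('b2',(.37,-.34))]:
    a=np.arctan2(p[1],p[0]); a={'j':.29,'b':-.64}[n[0]]
    try: arm.move_ptp([*p,.26],down(a))
    except arm.MotionError as e: print(n,e); continue
    arm.wait(.3)
    c=shot('wrist',n); print(n,arm.observe()['clock'],c['xyz'])
im=lambda n:load(n)['frame'][:,:,::-1]
cv2.imwrite('pics/m.png',np.vstack([np.hstack([im('j1'),im('j2')]),np.hstack([im('b1'),im('b2')])])[:, :][::1])
m=cv2.imread('pics/m.png'); cv2.imwrite('pics/m.png',cv2.resize(m,(800,600)))
E
```

```text
j1 2.6417 [0.45456684 0.11116273 0.40258959]
j2 3.3833 [0.4348413  0.18017647 0.40263433]
b1 5.45 [ 0.34540611 -0.21921631  0.40260527]
b2 6.2333 [ 0.31545722 -0.29886904  0.40268296]
```

View pics/m.png

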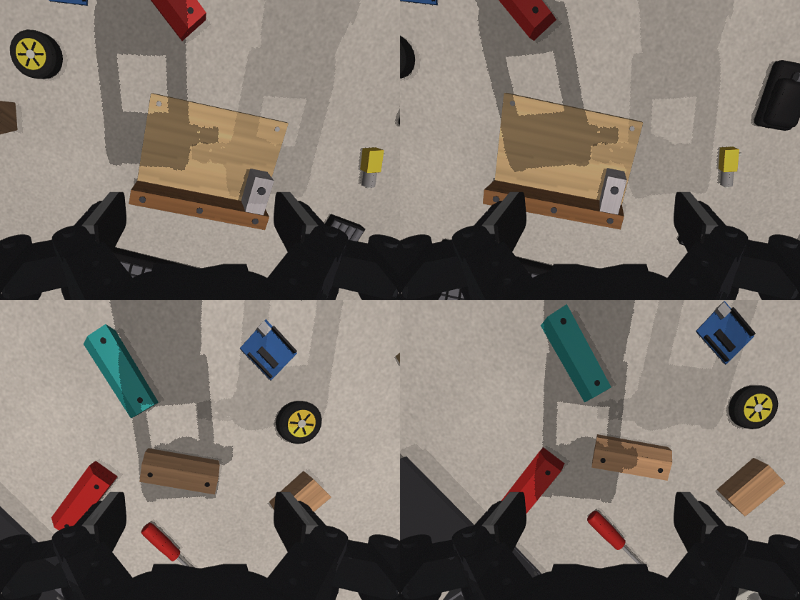

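Wrist views (a mosaic at 0.714 scale): the top of each image is towards the robot. In j1 the jig's fence runs (130,198)-(268,225) and the stop is at (258,190). In b1 the beam spans (142,450)-(220,492) with its holes at (150,475) and (207,485), and the bevel on the robot side. Next I'll enlarge to pick accurate corners.

```bash
python3 - <<'E'
from h import *
def crop(n,x,y,w=250,h=187):
    i=load(n)['frame'][y:y+h,x:x+w,::-1]; i=np.clip(i.astype(float)*1.4,0,255).astype(np.uint8)
    return cv2.resize(i,(400,300),interpolation=cv2.INTER_CUBIC)
cv2.imwrite('pics/c.png',np.vstack([np.hstack([crop('j1',165,140),crop('j2',105,140)]),np.hstack([crop('b1',185,200,125,94),crop('b2',260,180,125,94)])]))
E
```

```text
(no output)
```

View pics/c.png

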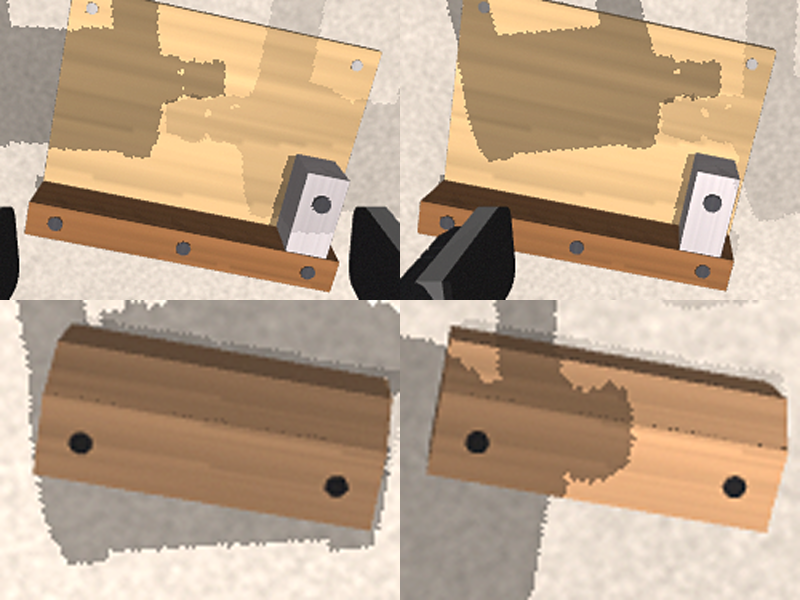

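The crops give the fence screws at (55,223), (183,248), (307,272) in j1 and (447,222), (577,247), (703,271) in j2. The stop screw is at (321,205) and (712,203). The beam holes are at (80,442), (336,487) in b1 and (477,442), (735,487) in b2. I'll refine these as blobs and triangulate them.

```bash
cat > meas.py <<'E'
from h import *
def blob(c,u,v,r=7,bright=False):
    u,v=int(round(u)),int(round(v)); g=cv2.cvtColor(c['frame'],cv2.COLOR_RGB2GRAY)[v-r:v+r+1,u-r:u+r+1].astype(float)
    if bright: g=255-g
    ctr=g[r-1:r+2,r-1:r+2].mean(); bg=np.percentile(g,80); m=(g<(ctr+bg)/2).astype(np.uint8)
    n,l,s,cen=cv2.connectedComponentsWithStats(m); k=l[r,r]
    if k==0: print('miss',u,v)
    w=np.clip(bg-g,0,None)*cv2.dilate((l==k).astype(np.uint8),np.ones((3,3)))
    yy,xx=np.mgrid[-r:r+1,-r:r+1]; return u+(w*xx).sum()/w.sum(),v+(w*yy).sum()/w.sum()
E
python3 - <<'E'
from meas import *
J1,J2,B1,B2=map(load,('j1','j2','b1','b2'))
fj=lambda X,Y,x0,s,y0:((X+.5)/s-.5+x0,(Y+.5)/s-.5+y0)
def jj(n,a,b,bl=True,r=7):
    p=fj(*a,165,1.6,140);q=fj(b[0]-400,b[1],105,1.6,140)
    if bl:p,q=blob(J1,*p,r),blob(J2,*q,r)
    P,e=tri(J1,p,J2,q); print(n,P.round(4),'gap',round(e,4)); return P
def bb(n,a,b,bl=True):
    p=fj(a[0],a[1]-300,185,3.2,200);q=fj(b[0]-400,b[1]-300,260,3.2,180)
    if bl:p,q=blob(B1,*p,6),blob(B2,*q,6)
    P,e=tri(B1,p,B2,q); print(n,P.round(4),'gap',round(e,4)); return P
f1=jj('f1',(55,223),(447,222),r=5);f2=jj('f2',(183,248),(577,247));f3=jj('f3',(307,272),(703,271))
st=jj('stop',(321,205),(712,203))
jj('bs L',(357,66),(752,64),False)
jj('stop in-near top',(301,172),(692,172),False)
jj('stop in-far top',(285,247),(680,248),False)
jj('fence top in R',(35,202),(427,201),False);jj('fence out L',(330,291),(727,290),False)
jj('board nearL',(380,50),(775,48),False)
h1=bb('h1',(80,442),(477,442));h2=bb('h2',(336,487),(735,487))
d=f3-f1;y=np.arctan2(-d[0],d[1]);print('jig yaw',y)
d2=h2-h1;yb=np.arctan2(-d2[0],d2[1]);print('beam yaw',yb,np.linalg.norm(d2),np.linalg.norm(d))
bc=(h1+h2)/2-0.008*np.array([np.cos(yb),np.sin(yb),0]);print('beam c',bc)
ex=np.array([np.cos(y),np.sin(y)]);ey=np.array([-np.sin(y),np.cos(y)])
for n,p in (('f1',f1),('f2',f2),('f3',f3),('st',st)): print(n,(p-f2)[:2]@ex,(p-f2)[:2]@ey)
E
```

```text
f1 [0.6461 0.0745 0.0471] gap 0.0016
f2 [0.6359 0.1645 0.0517] gap 0.0001
f3 [0.629  0.254  0.0515] gap 0.0001
stop [0.577  0.2451 0.0524] gap 0.0001
bs L [0.4846 0.2482 0.0118] gap 0.0005
stop in-near top [0.5616 0.2264 0.0465] gap 0.0008
stop in-far top [0.6181 0.2346 0.0472] gap 0.0015
fence top in R [0.6335 0.0578 0.0485] gap 0.0001
fence out L [0.6407 0.2766 0.0484] gap 0.0001
board nearL [0.4695 0.2607 0.0088] gap 0.0004
h1 [ 0.4069 -0.3618  0.0403] gap 0.0001
h2 [ 0.4728 -0.3004  0.0399] gap 0.0001
jig yaw 0.09489781339362817
beam yaw -0.8210987688841264 0.09003395277544257 0.18037633825340585
beam c [ 0.43437862 -0.32523574  0.04013743]
f1 0.0016401024867242417 -0.09059164260070061
f2 0.0 0.0
f3 0.0016401024867242413 0.08973276491019339
st -0.05097498034413005 0.0858324307036289
```

```bash
cat >> meas.py <<'E'
def jig():
    J1,J2=load('j1'),load('j2'); P=[]
    for c,pts in ((J1,[(55,223),(183,248),(307,272),(321,205)]),(J2,[None,(177,247),(303,271),(312,203)])):
        for k,p in enumerate(pts):
            if p is None: continue
            x0=165 if c is J1 else 105
            uv=blob(c,(p[0]+.5)/1.6-.5+x0,(p[1]+.5)/1.6-.5+140,6); P.append((k,onz(c,uv,.052)))
    return P
E
python3 - <<'E'
from meas import *
P=jig()
for k,p in P: print(k,p.round(4))
m=[np.mean([p for k,p in P if k==i],axis=0)[:2] for i in range(4)]
d=m[2]-m[0]; y=np.arctan2(-d[0],d[1]); ex=np.array([np.cos(y),np.sin(y)]);ey=np.array([-ex[1],ex[0]])
print('yaw',y)
for q in m: print(((q-m[1])@ex).round(4),((q-m[1])@ey).round(4))
c=np.mean(m[:3],axis=0); corner=c-.0125*ex+.070*ey; print('corner',corner)
# beam grasp reachability and posts
q=down(y)
by=-0.821
for n,p,o in (('grasp',(.4344,-.3252,.004),down(by)),('place',(*(corner-.085*ex-.07*ey),.016),down(y)),):
    j=arm.ik(p,o); print(n,np.round(p,4),None if j is None else j.round(2)); 
# grasp needs jaws x along beam x
def orient(xd,yd): 
    xd=np.array(xd,float);yd=np.array(yd,float); return R.from_matrix(np.c_[xd,yd,np.cross(xd,yd)]).as_quat()
bx=np.array([np.cos(by),np.sin(by),0]); e3=np.array([*ex,0]); e2=np.array([*ey,0])
for s in (1,-1):
    print('g',s,arm.ik([.4344,-.3252,.004],orient(s*bx,[0,0,-1])), arm.ik([*(corner-.085*ex-.07*ey),.016],orient(s*e3,[0,0,-1])))
    tilt=(e3-[0,0,1])/np.sqrt(2)
    print('push',arm.ik([*(corner-.0375*ex-.06*ey),.0445],orient(s*e2,tilt)))
E
```

```text
0 [0.6427 0.0748 0.052 ]
1 [0.6357 0.1644 0.052 ]
2 [0.6287 0.2537 0.052 ]
3 [0.5772 0.2453 0.052 ]
1 [0.6357 0.1645 0.052 ]
2 [0.6287 0.2539 0.052 ]
3 [0.5771 0.2452 0.052 ]
yaw 0.07777648375554884
-0.0 -0.0899
0.0 0.0
-0.0 0.0896
-0.0521 0.0851
corner [0.61778281 0.23316224]
grasp [ 0.4344 -0.3252  0.004 ] [-0.65  0.55  1.96 -0.    0.64 -1.4 ]
place [0.5385 0.1568 0.016 ] [ 0.28  0.55  1.91 -0.    0.68 -1.37]
g 1 [-6.45380811e-01  5.47794035e-01  1.95727782e+00 -4.44089210e-16
  6.36520801e-01  1.75619189e-01] [ 2.80628673e-01  5.45976726e-01  1.91437842e+00 -4.44089210e-16
  6.81237508e-01  2.02852189e-01]
push [0.41167456 0.54992527 2.31543515 3.61725944 0.53060592 1.39323971]
g -1 [-6.45380811e-01  5.47794035e-01  1.95727782e+00 -4.44089210e-16
  6.36520801e-01 -2.96597346e+00] [ 2.80628673e-01  5.45976726e-01  1.91437842e+00 -4.44089210e-16
  6.81237508e-01 -2.93874046e+00]
push [ 0.41167456  0.54992527  2.31543515  3.61725944  0.53060592 -1.74835294]
```

```bash
cat >> h.py <<'E'
def orient(xd,yd):
    xd=np.array(xd,float);yd=np.array(yd,float); return R.from_matrix(np.c_[xd,yd,np.cross(xd,yd)]).as_quat()
JY=0.0778; ex=np.array([np.cos(JY),np.sin(JY),0]); ey=np.array([-np.sin(JY),np.cos(JY),0]); corner=np.array([.6178,.2332,.012])
def J(x,y,z): return corner+x*ex+y*ey+[0,0,z]
def injig(p): d=np.array(p)-corner; return np.array([d@ex,d@ey,d[2]]).round(4)
E
python3 - <<'E'
from h import *
by=-.8211; bx=np.array([np.cos(by),np.sin(by),0]); g=np.array([.4344,-.3252,0]); q=orient(bx,[0,0,-1])
arm.command_gripper(.075)
arm.move_ptp(g+[0,0,.12],q); arm.servo_line(g+[0,0,.004],velocity=.1)
print(arm.observe()['contact_force'])
arm.command_gripper(.03,effort=40); print('open',arm.observe()['opening'])
arm.servo_line(g+[0,0,.14],velocity=.15); arm.wait(.2); o=arm.observe();print('open',o['opening'],o['contact_force'],o['clock'])
q2=orient(ex,[0,0,-1])
arm.move_ptp(J(-.08,-.066,.14),q2); arm.wait(.2)
shot('scene','s2'); shot('side','t2'); print(arm.observe()['clock'])
im=np.hstack([load('s2')['frame'][170:320,230:420],load('t2')['frame'][90:240,190:380]])[:,:,::-1]
cv2.imwrite('pics/v2.png',cv2.resize(im,(760,300)))
E
```

```text
[-0.51305035 -0.82944901  0.47515765]
open 0.04449254292030522
open 0.044248195743932135 [ 0.13149936  0.37831234 -1.77256594] 11.075
13.1833
```

View pics/v2.png

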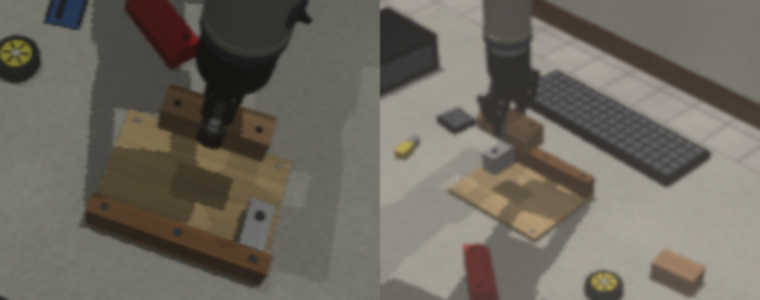

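The picture shows the beam held level and parallel to the fence above the board. Its holes are on the fence side, at (178,104) and (259,129) in the left crop. Now I'll lower and release it.

```bash
cat >> h.py <<'E'
def F(): return np.mean([ (arm.wait(.03),arm.observe()['contact_force'])[1] for _ in range(3)],axis=0)
E
python3 - <<'E'
from h import *
arm.servo_line(J(-.08,-.066,.02),velocity=.15); arm.servo_line(J(-.08,-.066,.0055),velocity=.04)
f0=F(); print(f0)
for z in (.005,.0045,.004,.0035):
    arm.servo_line(J(-.08,-.066,z),velocity=.02); f=F(); print(z,f.round(2))
    if f[2]-f0[2]>4: break
arm.command_gripper(.065); print(F().round(2))
arm.servo_line(J(-.08,-.066,.10),velocity=.15)
# retreat for wrist look, then closed fingers
arm.command_gripper(0.0)
arm.move_ptp(J(-.15,-.062,.22),down(JY)); arm.wait(.2)
c=shot('wrist','p1'); print(arm.observe()['clock'],arm.observe()['tcp_pos'])
cv2.imwrite('pics/p1.png',cv2.resize(c['frame'][:,:,::-1],(560,420)))
E
```

```text
[ 0.04978892 -0.28388493 -1.89795116]
0.005 [-0.64  0.14 -1.44]
0.0045 [-0.34 -0.53  3.35]
[-0.33 -0.34  0.52]
18.9083 [0.47308649 0.15970017 0.23171446]
```

View pics/p1.png

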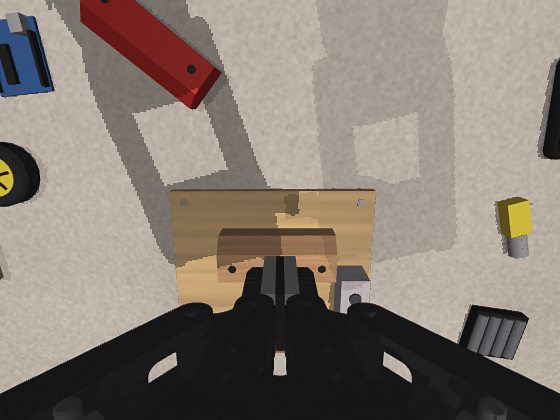

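The beam lies flat on the board with its holes at (232,269) and (321,269). It is parallel to the fence, bevel towards the robot, and just short of the stop at (350,290). Next I'll push it to the fence with closed fingers.

```bash
cat > push.py <<'E'
from meas import *
def beam(c,uvs,r=6):
    P=[onz(c,blob(c,*u,r),.052) for u in uvs]; d=P[1]-P[0]; ya=np.arctan2(-d[0],d[1])
    print('beam',injig((P[0]+P[1])/2-.008*np.array([np.cos(ya),np.sin(ya),0])),'dyaw',round(ya-JY,4),'span',np.linalg.norm(d).round(4))
def press(start,dirn,n,step,stop,v=.02):
    f0=F()
    for i in range(1,n+1):
        p=start+dirn*step*i; arm.servo_line(p,velocity=v); f=F()-f0
        if -(f@dirn)>stop: break
    print('end',injig(p),'F',np.round([f@ex,f@ey,f[2]],2),arm.observe()['clock']); return p
E
python3 - <<'E'
from push import *
beam(load('p1'),[(232,269),(321,269)])
arm.move_ptp(J(-.13,-.066,.10),down(JY)); arm.servo_line(J(-.13,-.066,.010),velocity=.15)
f0=F();arm.servo_line(J(-.062,-.066,.010),velocity=.05); f=F()-f0;print('F',np.round([f@ex,f@ey,f[2]],2))
press(J(-.062,-.066,.010),ex,16,.001,3)
E
```

```text
beam [-0.081  -0.0652  0.04  ] dyaw -0.0009 span 0.0901
F [-0.56 -0.27 -0.38]
end [-0.054 -0.066  0.01 ] F [-4.37  0.05  2.04] 24.825
```

```bash
python3 - <<'E'
from push import *
arm.servo_line(J(-.075,-.066,.010),velocity=.1); arm.servo_line(J(-.075,-.066,.08),velocity=.2)
arm.servo_line(J(-.028,-.160,.08),velocity=.2); arm.servo_line(J(-.028,-.160,.012),velocity=.15)
f=F(); print(f.round(2))
press(J(-.028,-.160,.012),ey,40,.001,3.5,v=.03)
arm.servo_line(J(-.028,-.165,.012),velocity=.1)
arm.servo_line(J(-.028,-.165,.10),velocity=.2)
arm.move_ptp(J(-.17,-.062,.22),down(JY)); arm.wait(.2)
c=shot('wrist','p2'); shot('scene','s3'); print(arm.observe()['clock'])
cv2.imwrite('pics/p2v.png',cv2.resize(c['frame'][150:350,130:410,::-1],(784,560)))
E
```

```text
[-0.12 -0.32  0.3 ]
end [-0.028 -0.133  0.012] F [-0.2  -6.12  0.29] 36.6083
38.825
```

View pics/p2v.png

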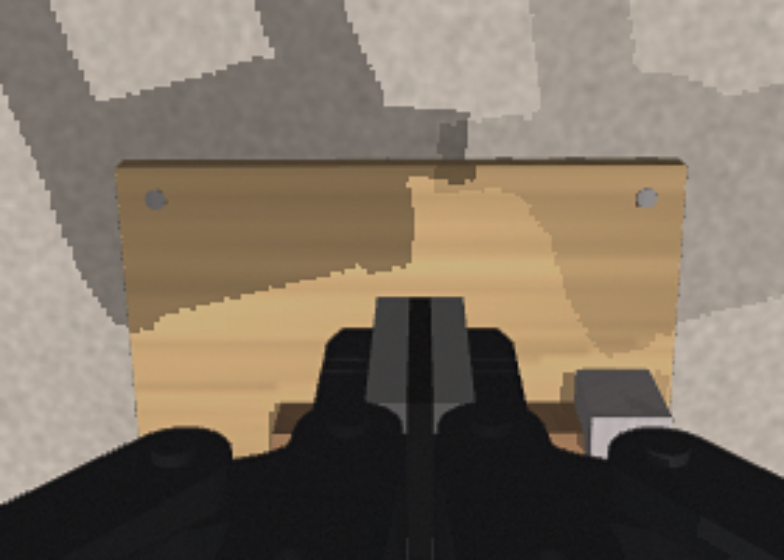

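The closed fingers hide most of the beam in this view. Its right end is visible touching the stop, at about (578,430). I'll check the rest with the scene camera, which costs no robot time.

```bash
python3 - <<'E'
from push import *
c=load('s3'); e=[proj(c,J(-.0145,-.105,.04)),proj(c,J(-.0145,-.015,.04))]; print(e)
try: beam(c,e,3)
except Exception as x: print(x)
# control: fence screws known
for y in (-.16,-.07,.02):
    u=proj(c,J(.0125,y,.04)); print(y,injig(onz(c,blob(c,*u,3),.052)))
cv2.imwrite('pics/s3v.png',cv2.resize(c['frame'][215:315,255:395,::-1],(700,500),interpolation=cv2.INTER_CUBIC))
E
```

```text
[(np.float64(307.282357986338), np.float64(269.38237330302115)), (np.float64(344.09026781051523), np.float64(282.1709256936829))]
beam [-0.0204 -0.0593  0.04  ] dyaw -0.0014 span 0.0901
-0.16 [ 0.0146 -0.1586  0.04  ]
-0.07 [ 0.015  -0.0689  0.04  ]
0.02 [0.0148 0.0206 0.04  ]
```

View pics/s3v.png

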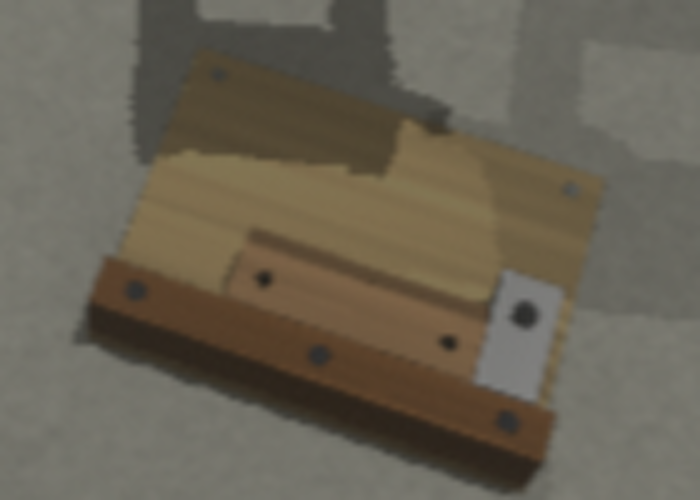

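The scene camera reads the fence screws 2.3 mm too far in x and about 1 mm too far in y. Correcting for that puts the beam at (-22.7,-60.3) mm with yaw -0.001 relative to my jig yaw, which is home. The picture agrees, showing the back along the fence and the end at the stop (485,340). Next is the diagonal push.

```bash
python3 - <<'E'
from push import *
d=(ex-[0,0,1])/np.sqrt(2)
s=J(-.0465,-.06,.0325)-d*.008
arm.move_ptp(s-d*.04,down(JY)); arm.servo_line(s,velocity=.08)
f0=F()
for i in range(1,45):
    p=s+d*.0005*i; arm.servo_line(p,velocity=.02); f=F()-f0; k=-(f@d)
    if k>1: print(i,np.round([f@ex,f@ey,f[2],k],2))
    if k>11.5: break
print(injig(p),arm.observe()['clock'])
arm.wait(.5); f=F()-f0; print(np.round([f@ex,f@ey,f[2],-(f@d)],2))
c=shot('scene','s4'); beam(c,[proj(c,J(-.0122,-.104,.04)),proj(c,J(-.0122,-.014,.04))],3)
print(arm.observe()['clock'])
cv2.imwrite('pics/s4v.png',cv2.resize(c['frame'][215:315,255:395,::-1],(700,500),interpolation=cv2.INTER_CUBIC))
E
```

```text
20 [-2.58 -0.09  4.97  5.33]
21 [-4.6   0.39  8.78  9.47]
22 [-6.94 -0.38 14.18 14.93]
[-0.0444 -0.06    0.0304] 48.0167
[-7.42  0.12 14.2  15.29]
beam [-0.0203 -0.0591  0.04  ] dyaw 0.0013 span 0.0899
48.6667
```

View pics/s4v.png

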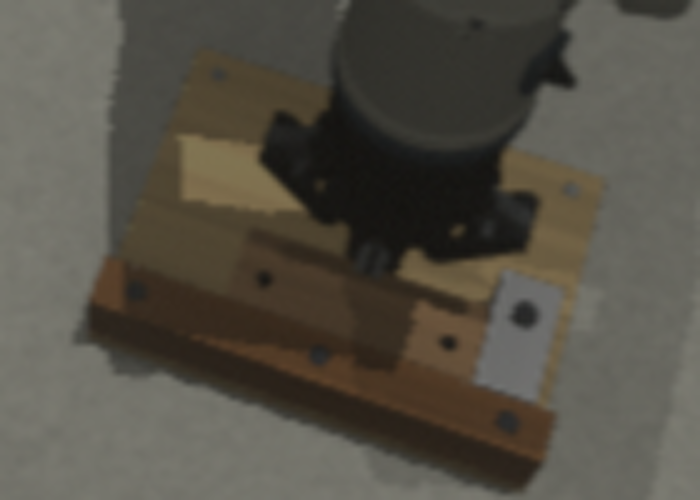

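The beam is still seated under the fingertips, with its holes unchanged at (264,279) and (448,343). The push is 7.4 N towards the fence and 14.2 N down, so I'll trim it closer to a true diagonal of 10–15 N and hand in.

```bash
python3 - <<'E'
from push import *
p=J(-.0444,-.06,.0304); b=np.array([0,-.3,.3])  # reading bias in free air
for dx,dz in ((.0002,.0002),(.0004,.0004),(.0006,.0005)):
    arm.servo_line(p+dx*ex+[0,0,dz],velocity=.02); arm.wait(.2); f=F()-b; fx,fz=-f@ex,f[2]
    print(dx,dz,np.round([fx,f@ey,fz,np.hypot(fx,fz)],2),arm.observe()['clock'])
    if fx>7.5 and fz<11.5: break
arm.wait(.6); f=F()-b; print(np.round([-f@ex,f@ey,f[2]],2))
c=shot('scene','s5'); beam(c,[proj(c,J(-.0122,-.104,.04)),proj(c,J(-.0122,-.014,.04))],3); print(arm.observe()['clock'])
E
```

```text
0.0002 0.0002 [ 6.97 -0.   12.51 14.32] 49.2167
0.0004 0.0004 [ 7.58  0.75 11.38 13.67] 49.7667
[ 7.38  0.86 11.95]
beam [-0.0203 -0.0591  0.04  ] dyaw 0.0009 span 0.0899
50.5167
```

```bash
python3 -c "
from workcell import arm
print(arm.sign_off())"
```

```text
the job is handed in; nothing more can be done
None
```

I loaded the beam into the drilling jig and handed the job in at about 50.5 s, still pushing diagonally on its bevel. No verdict is reported, so the numbers below are my own last checks.

**What I did:** I located the jig and beam from pairs of wrist views. I gripped the beam across its width, laid it flat on the board clear of the fence, then pushed it to the fence and against the stop with closed fingers.

**Position:** The last scene picture, corrected for a camera bias seen on the fence screws (about 2.3 mm in x and 1 mm in y), puts the beam centre near (-22.6, -60) mm from the jig corner. The target was (-22.5, -60). It was within about 0.001 rad of parallel to the fence. Without that correction the same picture reads (-20.3, -59.1) mm, which is still within tolerance.

**Push:** The last wrist reading was about 7.4 N towards the fence and 12 N down, about 14 N in total. Board friction takes at most roughly 2.7 N of the sideways part, which I estimate leaves 4.7 N or more on the fence. The push is therefore steeper than an exact 45° diagonal. The first push reached about 16 N, so I eased it back.

**Other points:**
- **Hidden view:** In one wrist picture the closed fingers hid most of the beam, so I checked seating with the scene camera instead.
- **Fence screw:** One fence screw was badly triangulated beside a finger in the second view, so I re-measured it from the first view only.
- **Bystanders:** I never touched them on purpose, but I did not re-measure their positions at the end.

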